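# Lay out a drawer-box face frame for glue-up

## Robot

A 6-joint arm with a two-finger parallel gripper is mounted at the origin on the work surface. World frame = base frame: x ahead of the robot, y to its left, z up, the work surface at z = 0. Lengths are in m, angles in degrees, forces in N, time in s.
With the tool pointing down it reaches from about 0.25 to 0.85 m from the base axis. Payload 12.5 kg.
Tool frame: the origin (TCP) lies on the front face of the gripper's body, between the roots of the fingers; the fingertips stand 84 mm ahead of it and the grasp point (between the pads) lies 65 mm ahead of it (bot.tcp_to_tips is the z of the fingertips in the tool frame, in m); z points along the fingers, y is the line along which they close (so a half turn about z gives the same grasp; the last joint's range is limited). The gripper opens to 93 mm and grips with 3 to 60 N. Pads are 15 mm wide; open, the fingers measure 128 mm over their backs; the gripper's body (75 mm by 188 mm) begins 65 mm behind the grasp point.
Start: joints at [60.814, 20.094, 94.641, -0, 65.266, -4.847], TCP at [0.227, 0.501, 0.303] pointing down, gripper open.
Joint ranges: [-157.81, 157.81], [-45, 120.19], [0.68, 151.7], [-89.99, 269.99], [4.06, 180], [-164.3, 164.3]. Speed limits (degrees/s): [127.2, 127.2, 159.86, 180, 180, 180].

## Interface

Orientations are given as [roll, pitch, yaw] about the fixed x, y, z axes, in that order (R = Rz(yaw) Ry(pitch) Rx(roll)).
In Python, from plant import bot, planner, eyes gives the robot as it stands. The module is installed in compiled form; this text tells all that it offers. Calls block until the motion is done:
- bot.move_to(position, orientation): joint-space move of the TCP to a pose.
- bot.line_to(position, rot=None, max_speed=0.15, contact_N=None): straight line of the TCP; rot=None keeps the orientation; max_speed is the mean speed in m/s. With contact_N (N) it stops when the force on the tool has changed by that much, and returns True; else False.
- bot.goto_joints(angles): joint-space move.
- bot.move_gripper(opening, newtons=None): finger opening in m; newtons is the grip in N (None keeps the last); returns when the fingers have stopped.
- bot.pause(seconds).
- planner.ik(position, orientation): joint angles nearest the present ones, or None.
- bot.state(): the state.
- eyes.snapshot(name): name is "side" or "top" or "wrist"; returns the picture (384x512x3 uint8, blue, green, red); there is no depth.
- eyes.get_calibration(name): a dict with "fx", "fy", "cx", "cy" (pixels), "k1" (the pictures are not rectified: a ray, as slopes to the right and down, at radius r is drawn at 1 + k1 r^2 times it, then the intrinsics apply), "R" (3x3) and "t" (3): a world point X has camera coordinates R X + t. Camera axes: x right, y down, z forward; pixel columns grow to the right and rows downward; lengths in m; the calibration is good to about 2 mm. A picture is of the moment at which its call begins: read the wrist's pose just before it. get_calibration takes no time and is no camera call; for the wrist camera it gives the pose at the moment of the call.
A pose or a line that the arm cannot do raises bot.Unreachable and nothing moves.
- bot.job_done(): hands the job in; it is judged then, once.
Trained networks look in the newest picture that a camera, given by its name, has taken for a name from the list of things; names that differ only in an ending like _2 or _b are one class to them, and where a whole thing is asked for, a point or a joint stands for the part that bears it (a point fixed in the world has none). Each returns a list of dicts, best first, with "confidence" (0 to 1); they miss things now and then, are a little off and sometimes report something else, mostly with a low value. They report only what shows in the picture. A call takes as long as a camera call. They do not tell look-alikes from the thing itself.
- eyes.spot_in(label, camera): "at" ([column, row] in pixels, amid what is visible of it).
- eyes.cut_out(label, camera): "mask" (384x512 bool, what is visible of it) and "at" ([column, row] in pixels, amid what is visible of it).
The state is a dict: "time": time; "joints": joint angles; "joint_velocities": joint speeds; "effort": joint torques, N m; "tcp_pos": TCP position; "tool_rot": TCP orientation; "ft_force": force on the tool from outside, world axes, zero at the start; "wrist_torque": the same for the moment, N m; "grip_width": finger opening in m; "grip_force": force on a finger pad.
Only numpy, scipy, OpenCV 4.12 (cv2) and the standard library are available. Lean on these libraries where they do the work, as an engineer would, in place of code of your own. Each camera call takes 0.05 s, during which the arm holds its last target. There are 200 camera calls.

## Task

Lay out the little face frame dry on the white glue-up board, beside the stile already clamped there: put the loose stile to the right of it as seen from the robot, parallel and with its ends level, and the three rails across between the two stiles like the rungs of a ladder, the widest rail at the robot's end and the medium one at the far end, each flush with the stiles' ends, and the narrowest between those two so that both drawer openings are the same size. Leave a gap of about 10 mm at every joint for the glue brush. Leave the offcut, pencil, glue bottle, tape measure and try square where they are.

Things in the scene. Friction and masses are not known exactly. Their poses are not given: they have to be found in the camera images.
- clamped_stile: pale wood stile 250 x 50 x 20 mm, fixed by two toggle clamps (to 50 mm high, at its +y edge) on a white 280 x 300 mm board whose top is 18 mm above the table. Origin: centre of its underside, on the board's top. x along its length, +x end far from the robot; y across, -y its inner edge (robot's right), where the frame goes: clear board for 190 mm beyond it and 15 mm past each end.
- loose_stile: plain pale wood stile, 250 mm long, 32 mm wide, 20 mm thick, no slots; lies flat, origin at the centre of its underside, x along its length, y across its width, z up; the two ends are alike. Weighs about 70 g; starts on the table.
- wide_rail: widest of three pale wood rails, 120 mm long, 50 mm wide, 20 mm thick, two dark pocket-screw slots at each end of its top face; lies flat, origin at the centre of its underside, x along its length, y across its width, z up; the two ends are alike. Weighs about 55 g; starts on the table.
- medium_rail: medium rail, pale wood, 120 mm long, 34 mm wide, 20 mm thick, two dark slots at each end; lies flat, origin at the centre of its underside, x along its length, y across its width, z up; the two ends are alike. Weighs about 40 g; starts on the table.
- narrow_rail: narrowest rail, pale wood, 120 mm long, 20 mm wide, 20 mm thick, one dark slot at each end; lies flat, origin at the centre of its underside, x along its length, y across its width, z up; the two ends are alike. Weighs about 20 g; starts on the table.
- offcut: bystander: spare pale wood offcut, 65 x 34 x 20 mm, no slots, not part of the frame; origin at the centre of its underside, x along its length.
- pencil: bystander: flat red carpenter's pencil, 116 x 13 x 8 mm; origin on its underside, x along it.
- glue_bottle: bystander: yellow glue bottle standing upright, 64 mm across, 190 mm high; origin at the centre of its base.
- tape: bystander: black tape measure, 75 x 66 x 40 mm; origin at the centre of its underside.
- square: bystander: try square lying flat, dark wood stock 115 mm long and steel blade 150 mm long, 18 mm high, about 165 x 115 mm over all; origin near the middle of its outline, on the table; x along the blade.
There are look-alikes about, which are no part of the job. Leave any grey or red look-alike of the wide_rail alone.

How it is judged:
By the outcome, as a careful person would: the job done as asked, in the order asked, and still so for the second after the job is handed in, with the robot touching nothing.
It also fails if it takes over 102 s, if anything falls off the work surface, if the arm or the gripper's body presses on something with over 40 N, if the wrist force passes 120 N, or if a joint passes its speed limit or range.

## Working session

There is one attempt and no reset: what is moved stays moved. The work goes in short steps, each a Python script; the robot and the scene stay as the last script left them, time stands still between calls to the robot, and variables do not carry over. Pictures are saved under pics/ and viewed, at most 14 in all, crops included, and the job is handed in when it is done.

```bash
mkdir -p pics
python3 - <<'E'
from plant import bot,planner,eyes
import cv2,numpy as np
for c in ["top","side"]:
    im=eyes.snapshot(c); cv2.imwrite(f"pics/{c}0.png",cv2.resize(im,(800,600),interpolation=cv2.INTER_CUBIC)); np.save(f"{c}0.npy",im)
    k=eyes.get_calibration(c); print(c,{a:np.round(b,3).tolist() for a,b in k.items()})
    for l in ["clamped_stile","loose_stile","wide_rail","medium_rail","narrow_rail","offcut"]:
        print(c,l,[(np.round(d["at"]).tolist(),round(float(d["confidence"]),2),int(d["mask"].sum())) for d in eyes.cut_out(l,c)])
print(bot.state()["time"])
E
```

```text
top {'fx': 357.046, 'fy': 357.046, 'cx': 265.022, 'cy': 189.307, 'k1': -0.089, 'R': [[0.003, -1.0, -0.011], [-0.993, -0.001, -0.12], [0.12, 0.011, -0.993]], 't': [-0.014, 0.51, 1.001]}
top clamped_stile [([237.0, 171.0], 0.87, 1484)]
top loose_stile [([138.0, 160.0], 0.78, 933)]
top wide_rail [([339.0, 261.0], 0.9, 807), ([388.0, 158.0], 0.89, 715), ([400.0, 121.0], 0.78, 680)]
top medium_rail [([131.0, 224.0], 0.71, 484)]
top narrow_rail [([388.0, 222.0], 0.83, 276)]
top offcut [([174.0, 190.0], 0.52, 279)]
side {'fx': 393.761, 'fy': 393.761, 'cx': 254.027, 'cy': 190.159, 'k1': -0.095, 'R': [[0.788, -0.615, -0.003], [-0.381, -0.484, -0.788], [0.483, 0.622, -0.616]], 't': [-0.416, 0.208, 0.918]}
side clamped_stile [([245.0, 172.0], 0.87, 970)]
side loose_stile [([209.0, 139.0], 0.66, 470)]
side wide_rail [([282.0, 329.0], 0.93, 1495), ([237.0, 272.0], 0.92, 1147), ([367.0, 251.0], 0.9, 1040), ([414.0, 239.0], 0.58, 841)]
side medium_rail [([162.0, 154.0], 0.76, 298)]
side narrow_rail [([315.0, 290.0], 0.75, 640)]
side offcut [([199.0, 150.0], 0.72, 154)]
0.7
```

View pics/top0.png

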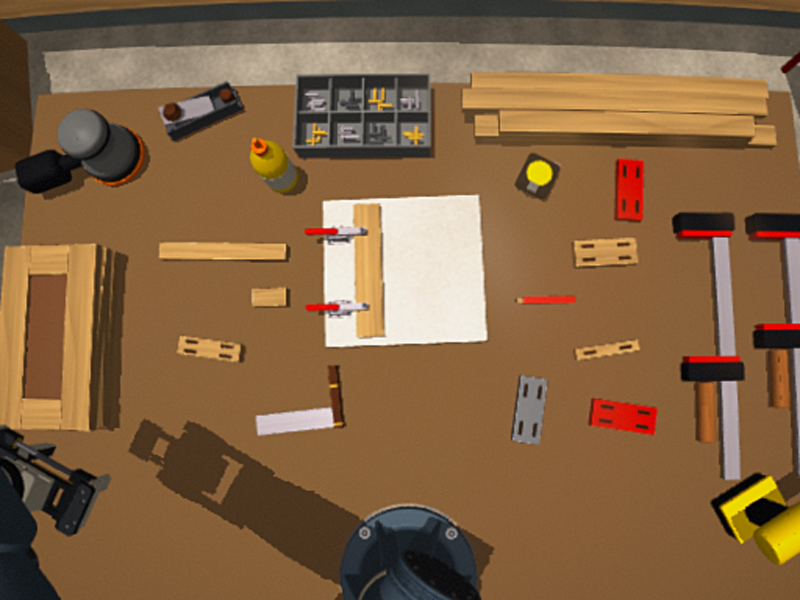

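View pics/side0.png

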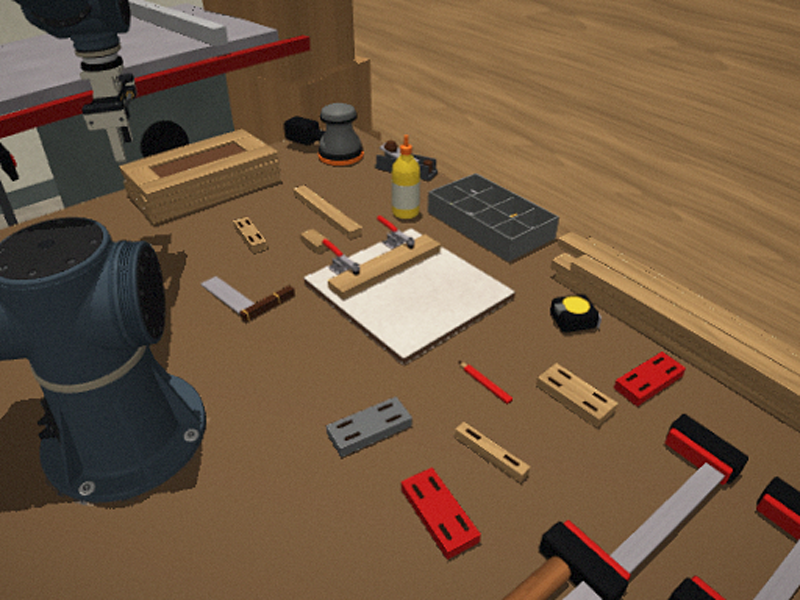

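Candidates in the top image (512 px scale):

| Piece | Chosen | Rejected |
|---|---|---|
| Wide rail | Pale wood (388,161) | Grey (339,262), red (399,266), red (403,121) |
| Medium rail | (134,223) | Offcut, no slots (172,190) |
| Narrow rail | (388,224) | Pencil (350,192) |
| Loose stile | (143,161) | Clamped stile (236,173), stacked frames at left, boards at top right |

Next I'll fit the known boxes to the masks and check the choice in a crop.

```bash
cat > h.py <<'E'
from plant import bot,planner,eyes
import cv2,numpy as np
from scipy.optimize import minimize
from scipy.spatial.transform import Rotation as Rn
DIM={"clamped_stile":(.25,.05,.02),"loose_stile":(.25,.032,.02),"wide_rail":(.12,.05,.02),"medium_rail":(.12,.034,.02),"narrow_rail":(.12,.02,.02),"offcut":(.065,.034,.02)}
def proj(X,k):
    c=np.atleast_2d(X)@np.array(k["R"]).T+np.array(k["t"]); s=c[:,:2]/c[:,2:]
    s=s*(1+k["k1"]*(s**2).sum(1))[:,None]
    return s*[k["fx"],k["fy"]]+[k["cx"],k["cy"]]
def ray(px,k,z):
    f=lambda p:np.sum((proj([[p[0],p[1],z]],k)[0]-px)**2)
    return minimize(f,[.5,0],method="Nelder-Mead",options=dict(xatol=1e-5,fatol=1e-4)).x
def corners(p,dim,z0):
    L,W,H=dim; c,s=np.cos(p[2]),np.sin(p[2])
    return np.array([[p[0]+c*a*L/2-s*b*W/2,p[1]+s*a*L/2+c*b*W/2,z0+h*H] for h in(0,1) for a,b in((-1,-1),(1,-1),(1,1),(-1,1))])
def render(p,dim,z0,k,S=4):
    C=corners(p,dim,z0); m=np.zeros((384*S,512*S),np.uint8)
    uv=((proj(C,k)+.5)*S-.5)
    cv2.fillConvexPoly(m,cv2.convexHull(np.round(uv*16).astype(np.int32)),255,shift=4)
    return cv2.resize(m,(512,384),interpolation=cv2.INTER_AREA)/255.
def fit(label,obs,p0,z0=0.):
    """obs: [(mask,calib,ignore or None)] -> pose, cost"""
    d=DIM[label]
    def cost(p):
        t=0
        for m,k,ig in obs:
            e=np.abs(render(p,d,z0,k)-m)
            if ig is not None:e=e*~ig
            t+=e.sum()/m.sum()
        return t/len(obs)
    best=None
    for r in range(3):
        s=np.array([p0,*[np.array(p0)+v for v in np.diag([.012,.012,.12])/(1+3*r)]])
        q=minimize(cost,p0,method="Nelder-Mead",options=dict(initial_simplex=s,xatol=1e-4,fatol=1e-5,maxiter=120)); p0=q.x
    return q.x,q.fun
def mask0(label,cam,near=None,k=None):
    """best mask; near=world xy guess selects among look-alikes"""
    D=eyes.cut_out(label,cam)
    if not D:return None
    if near is not None:
        uv=proj([[*near,.01]],k)[0]
        D=sorted(D,key=lambda d:np.hypot(*(np.array(d["at"])-uv)))
    return D[0]["mask"]
def yaw0(m,k,z):
    v,u=np.nonzero(m); c,sz,V=cv2.PCACompute2(np.c_[u,v].astype(np.float64),None)
    c=c[0];e=V if V.shape==(2,2) else sz
    a,b=ray(c-e[0]*8,k,z),ray(c+e[0]*8,k,z); return [*((a+b)/2),np.arctan2(*(b-a)[::-1])]
E
cat > m.py <<'E'
from h import *
import json
K={c:eyes.get_calibration(c) for c in("top","side")}
for c in K: eyes.snapshot(c)
P={}
seed={"clamped_stile":(237,171),"loose_stile":(138,160),"wide_rail":(388,158),"medium_rail":(131,224),"narrow_rail":(388,222),"offcut":(174,190)}
for l,uv in seed.items():
    z0=.018 if l[0]=="c" else 0
    g=ray(np.array(uv),K["top"],z0+.01)
    mt=mask0(l,"top",g,K["top"]);ms=mask0(l,"side",g,K["side"])
    p0=yaw0(mt,K["top"],z0+.01)
    a=fit(l,[(mt,K["top"],None)],p0,z0); b=fit(l,[(mt,K["top"],None),(ms,K["side"],None)],a[0],z0)
    P[l]=b[0].tolist()
    for q,f in(a,b):print(l,np.round(q[:2]*1000,1),round(np.degrees(q[2]),2),round(f,3))
json.dump(P,open("P.json","w"))
k=eyes.get_calibration("wrist");s=bot.state();Rt=Rn.from_euler("xyz",s["tool_rot"],degrees=True).as_matrix()
R=np.array(k["R"]);print("cam in tool",Rt.T@(-R.T@k["t"]-s["tcp_pos"]),"axes",np.round(Rt.T@R.T,3).tolist(),k["fx"],s["tool_rot"])
im=np.load("top0.npy"); t=im.copy()
for l in P:
    cv2.polylines(t,[np.round((proj(corners(P[l],DIM[l],.018 if l[0]=="c" else 0),K["top"])[4:])*16).astype(int)],True,(255,0,255),1,shift=4)
cv2.imwrite("pics/c1.png",np.vstack([cv2.resize(x[110:240,a:a+160],(640,290),interpolation=cv2.INTER_CUBIC) for x,a in((t,300),(t,90))]))
print(s["time"])
E
python3 m.py
```

```text
Traceback (most recent call last):
  File "m.py", line 11, in <module>
    p0=yaw0(mt,K["top"],z0+.01)
  File "h.py", line 45, in yaw0
    v,u=np.nonzero(m); c,sz,V=cv2.PCACompute2(np.c_[u,v].astype(np.float64),None)
        ~~~~~~~~~~^^^
ValueError: Calling nonzero on 0d arrays is not allowed. Use np.atleast_1d(scalar).nonzero() instead.
```

```bash
python3 - <<'E'
s=open("h.py").read()
s=s.replace('''    D=eyes.cut_out(label,cam)
    if not D:return None
''','''    for _ in range(4):
        D=eyes.cut_out(label,cam)
        if D:break
        eyes.snapshot(cam)
    if not D:return None
''')
open("h.py","w").write(s)
E
python3 m.py
```

```text
clamped_stile [559.9  72.1] 182.06 0.098
clamped_stile [559.1  72.5] 182.24 0.103
loose_stile [599.3 356.8] -90.34 0.045
loose_stile [599.3 358.9] -90.3 0.115
wide_rail [ 597.8 -377.2] -86.94 0.076
wide_rail [ 596.9 -375. ] -86.78 0.091
medium_rail [461.7 198.2] 74.35 2.065
medium_rail [484.2 203.3] 61.43 2.078
narrow_rail [ 413.8 -200.6] -78.32 2.15
narrow_rail [ 436.4 -148.3] -128.63 1.858
offcut [567.3 160.5] 45.55 2.157
offcut [2177.8 2250.2] 31.5 1.0
cam in tool [ 0.06776132  0.00011895 -0.08316148] axes [[-0.001, -0.969, -0.246], [1.0, -0.001, 0.0], [-0.0, -0.246, 0.969]] 339.20205701228633 [-1.79998612e+02 -1.12481122e-03  1.55658455e+02]
1.6
```

View pics/c1.png

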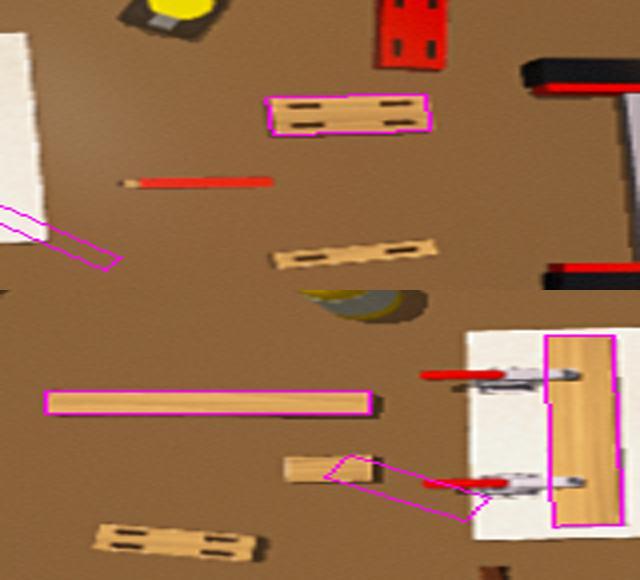

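The crop shows the pale four-slot wide rail and the loose stile matched well by their boxes. The other fits failed because of my ray solver's starting simplex, so I'll fix that and then start moving.

```bash
python3 - <<'E'
s=open("h.py").read()
a=s.index("    f=lambda");b=s.index("def corners")
s=s[:a]+'''    A=np.array([[k["fx"],0,k["cx"]],[0,k["fy"],k["cy"]],[0,0,1]],float)
    d=np.append(cv2.undistortPoints(np.array(px,float).reshape(1,1,2),A,np.array([k["k1"],0,0,0,0.]))[0,0],1)
    R=np.array(k["R"]);c=-R.T@np.array(k["t"]);w=R.T@d; return (c+w*(z-c[2])/w[2])[:2]
'''+s[b:]
s+='''
def wlook(label,p0,z0=0.,save=None):
    bot.pause(.15)
    k=eyes.get_calibration("wrist"); im=eyes.snapshot("wrist")
    m=mask0(label,"wrist",p0[:2],k)
    if save:
        t=im.copy()
    if m is None: print("miss");q=p0
    else:
        q,f=fit(label,[(m,k,None)],p0,z0); print(label,"wrist",np.round(q[:2]*1000,1),round(np.degrees(q[2]),2),"cost",round(f,3),"t",round(bot.state()["time"],1))
    if save:
        cv2.polylines(t,[np.round(proj(corners(q,DIM[label],z0)[4:],k)*16).astype(int)],True,(255,0,255),1,shift=4); cv2.imwrite("pics/"+save,t)
    return q
'''
open("h.py","w").write(s)
E
python3 m.py
python3 - <<'E'
from h import *
import json
P=json.load(open("P.json"))
c=P["clamped_stile"];c[2]-=np.pi
l=P["loose_stile"]
bot.move_to([l[0],l[1]+.03,.28],[180,0,90]);print(bot.state()["time"])
P["loose_stile"]=wlook("loose_stile",l,0,"w_loose.png").tolist()
bot.move_to([c[0],c[1]+.03,.30],[180,0,90]);print(bot.state()["time"])
P["clamped_stile"]=wlook("clamped_stile",c,.018,"w_cl.png").tolist()
json.dump(P,open("P.json","w"))
cv2.imwrite("pics/w1.png",np.vstack([cv2.imread("pics/w_loose.png"),cv2.imread("pics/w_cl.png")])[:, :][::1])
E
python3 -c "
import cv2;i=cv2.imread('pics/w1.png');cv2.imwrite('pics/w1.png',cv2.resize(i,(400,600),interpolation=cv2.INTER_AREA))"
```

```text
clamped_stile [559.6  72.1] -177.63 0.102
clamped_stile [559.   72.4] -177.74 0.109
loose_stile [599.2 356.1] -90.4 0.046
loose_stile [599.2 356.3] -90.41 0.056
wide_rail [ 597.  -377.1] -85.94 0.063
wide_rail [ 597.2 -376.9] -86.38 1.129
medium_rail [411.5 373.5] -96.25 0.118
medium_rail [411.1 374.3] -97.69 0.144
narrow_rail [ 412.5 -373.7] -81.37 0.106
narrow_rail [ 412.1 -370.3] -81.3 0.168
offcut [508.5 262. ] -89.53 0.083
offcut [508.5 261.6] -89.85 0.162
cam in tool [ 0.06773117  0.00013112 -0.08312504] axes [[-0.001, -0.969, -0.246], [1.0, -0.001, 0.0], [-0.0, -0.246, 0.969]] 339.20205701228633 [ 1.79997832e+02 -5.58104749e-04  1.55661642e+02]
2.3
3.75
loose_stile wrist [598.6 359.7] -90.6 cost 0.162 t 4.0
5.1083
clamped_stile wrist [560.   75.1] -357.79 cost 0.099 t 5.4
```

View pics/w1.png

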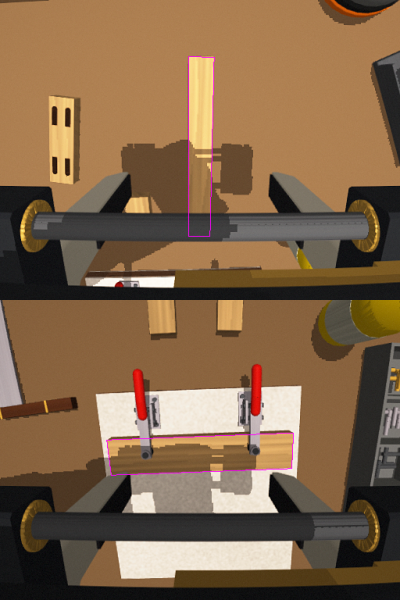

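The clamped stile fit is good: left end near (107,455) and right end near (293,450) in the stacked picture. The gripper hides the lower rows, so the loose stile's view was cut off. I'll look at it again with the piece higher in the frame, then pick and place it.

```bash
cat >> h.py <<'E'
import json
LOC={"loose_stile":(0,-.181),"wide_rail":(-.100,-.095),"medium_rail":(.108,-.095),"narrow_rail":(.008,-.095)}
def wrap(a,ref): return ref+(a-ref+90)%180-90      # degrees, modulo half turn
def pick(l,p):
    y=wrap(np.degrees(p[2]),90); w=DIM[l][1]
    bot.move_gripper(min(w+.03,.09),20)
    bot.move_to([p[0],p[1],.15],[180,0,y]); bot.line_to([p[0],p[1],.087],max_speed=.12)
    bot.move_gripper(max(w-.01,0),20); s=bot.state()
    print("grip",round(s["grip_width"],4),round(float(np.max(s["grip_force"])),1),"t",round(s["time"],1))
    bot.line_to([p[0],p[1],.17],max_speed=.2)
    return w
def place(l,x,y,yaw,ref):
    a=wrap(yaw,ref); w=DIM[l][1]
    bot.move_to([x,y,.16],[180,0,a]); hit=bot.line_to([x,y,.1057],max_speed=.1,contact_N=8)
    print("hit",hit,"z",round(float(bot.state()["tcp_pos"][2]),4))
    bot.move_gripper(w+.022); bot.line_to([x,y,.17],max_speed=.2)
def target(l,c):
    a,b=LOC[l];C,S=np.cos(c[2]),np.sin(c[2]); return c[0]+C*a-S*b,c[1]+S*a+C*b,np.degrees(c[2])+(0 if l=="loose_stile" else 90)
def local(p,c):
    d=np.array(p[:2])-c[:2];C,S=np.cos(c[2]),np.sin(c[2]); return np.array([C*d[0]+S*d[1],-S*d[0]+C*d[1]])*1e3
E
python3 - <<'E'
from h import *
P=json.load(open("P.json"));P["clamped_stile"][2]=np.radians(2.21)
l=P["loose_stile"];c=P["clamped_stile"]
bot.move_to([l[0],l[1]-.045,.32],[180,0,90])
p=wlook("loose_stile",l,0)
pick("loose_stile",p)
x,y,a=target("loose_stile",c); print("target",x,y,a)
place("loose_stile",x,y,a,0)
bot.move_to([c[0],-.065,.33],[180,0,90])
c2=wlook("clamped_stile",c,.018,"a.png"); q=wlook("loose_stile",[x,y,c[2]],.018,"b.png")
print("local",local(q,c2),np.degrees(q[2]-c2[2]))
P["clamped_stile"]=c2.tolist();P["loose_stile"]=q.tolist();json.dump(P,open("P.json","w"))
a=cv2.imread("pics/a.png");b=cv2.imread("pics/b.png");cv2.imwrite("pics/w2.png",np.vstack([a,b])[:,:][:600] if 0 else cv2.addWeighted(a,.5,b,.5,0))
E
```

```text
loose_stile wrist [598.5 360.3] -90.76 cost 0.021 t 6.5
grip 0.0318 20.0 t 9.2
target 0.5669753218484471 -0.10571767535726359 2.21
hit True z 0.1043
clamped_stile wrist [560.6  76.9] 2.17 cost 0.088 t 14.7
loose_stile wrist [ 566.3 -105.7] 2.05 cost 0.028 t 15.0
local [  -1.15062804 -182.75736153] -0.11406329664576553
```

View pics/w2.png

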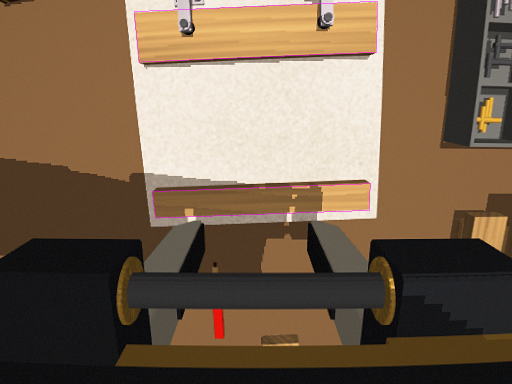

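The loose stile lies parallel at (260,200), with its ends level to about 1 mm and the spacing right to about 2 mm. Rails next, centred between the stiles as measured.

```bash
cat > r.py <<'E'
from h import *
import sys
P=json.load(open("P.json")); c=np.array([.5603,.0760,np.radians(2.18)])
for k in LOC:
    if k!="loose_stile": LOC[k]=(LOC[k][0],-.0954)
for l in sys.argv[1:]:
    p=P[l]; bot.move_to([p[0],p[1]-.05,.25],[180,0,90])
    p=wlook(l,p,0); pick(l,p)
    x,y,a=target(l,c); place(l,x,y,a,90)
    print(l,"done t",bot.state()["time"])
E
python3 r.py wide_rail
python3 - <<'E'
from h import *
P=json.load(open("P.json"));c=P["clamped_stile"]
bot.move_to([.53,-.065,.33],[180,0,90])
c2=wlook("clamped_stile",c,.018,"a.png"); q=wlook("wide_rail",[.46,-.02,np.radians(92)],.018,"b.png")
print("local",local(q,c2),np.degrees(q[2]-c2[2]))
a=cv2.imread("pics/a.png");b=cv2.imread("pics/b.png");cv2.imwrite("pics/w3.png",cv2.addWeighted(a,.5,b,.5,0))
E
```

```text
wide_rail wrist [ 596.7 -373.9] -87.08 cost 0.023 t 16.6
grip 0.0499 20.0 t 19.1
hit True z 0.1044
wide_rail done t 22.6833
clamped_stile wrist [560.2  76.7] 2.15 cost 0.08 t 23.7
wide_rail wrist [463.2 -23.7] 92.13 cost 0.038 t 23.9
local [-100.65128051  -96.68493611] 89.97617822569778
```

View pics/w3.png

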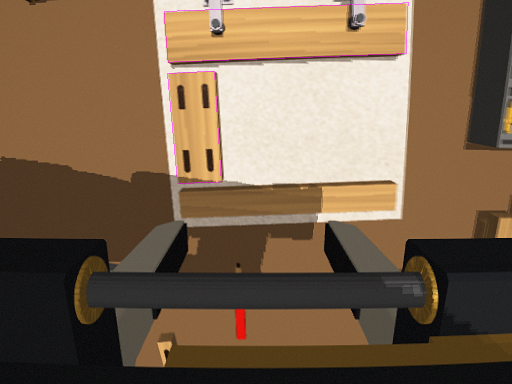

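The wide rail sits at the near end with its left edge flush. The upper gap looks slightly larger than the lower one, so I'll check that in a zoomed crop and with a fit of the stile in this same view.

Run:
```python
from h import *
k=eyes.get_calibration("wrist"); im=eyes.snapshot("wrist")
q=wlook("loose_stile",[.5663,-.1057,.036],.018)
c=[.5602,.0767,np.radians(2.15)]
print(local(q,c),np.degrees(q[2])-2.15)
cv2.imwrite("pics/w4.png",cv2.resize(im[40:230,150:270],(480,600 if 0 else 760*480//480),interpolation=cv2.INTER_CUBIC)[:600] if 0 else cv2.resize(im[45:225,155:275],(400,600),interpolation=cv2.INTER_CUBIC))
```

```text
loose_stile wrist [ 566.5 -105.7] 2.14 cost 0.061 t 24.2
[  -0.53268547 -182.54843706] -0.00975024785215961
```

View pics/w4.png

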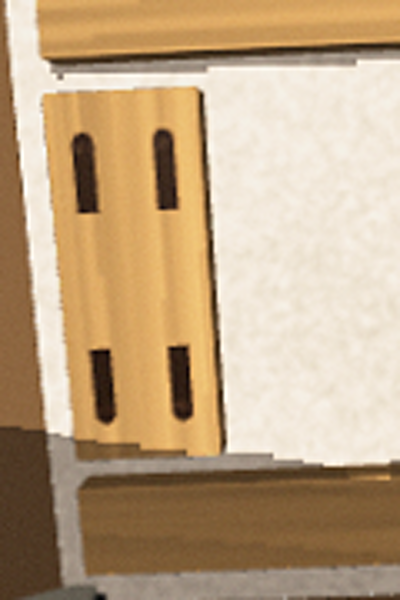

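The top-face gaps measure about 11.7 mm (upper) and 10 mm (lower), which is fine. I'll shift the remaining rails by 0.8 mm to centre them.

```bash
sed -i 's/-.0954/-.0946/' r.py; python3 r.py medium_rail narrow_rail
python3 - <<'E'
from h import *
P=json.load(open("P.json"))
bot.move_to([.56,-.065,.33],[180,0,90])
c=wlook("clamped_stile",[.5602,.0767,.0375],.018,"a.png")
for l,g in dict(loose_stile=(.5665,-.1057,.0375),wide_rail=(.463,-.024,1.608),medium_rail=(.671,-.014,1.608),narrow_rail=(.571,-.018,1.608)).items():
    q=wlook(l,g,.018); print("   local",local(q,c).round(1),round(np.degrees(q[2]-c[2]),2))
im=eyes.snapshot("wrist");cv2.imwrite("pics/w5.png",cv2.resize(im[:235,110:410],(766,600),interpolation=cv2.INTER_CUBIC))
E
```

```text
medium_rail wrist [411.3 376.5] -97.31 cost 0.02 t 26.0
grip 0.0339 20.0 t 28.2
hit True z 0.1041
medium_rail done t 32.1083
narrow_rail wrist [ 411.6 -370.5] -81.9 cost 0.037 t 34.1
grip 0.0195 20.0 t 36.3
hit True z 0.1044
narrow_rail done t 39.9333
clamped_stile wrist [560.2  76.9] 2.15 cost 0.076 t 40.9
loose_stile wrist [ 566.3 -105.6] 2.15 cost 0.028 t 41.1
   local [  -0.8 -182.6] -0.0
wide_rail wrist [463.2 -23.4] 92.09 cost 0.026 t 41.4
   local [-100.7  -96.5] 89.94
medium_rail wrist [671.1 -14.3] 92.3 cost 0.032 t 41.6
   local [107.4 -95.2] 90.15
narrow_rail wrist [ 625.2 -103.3] 187.34 cost 0.661 t 41.9
   local [  58.2 -182.5] 185.19
```

View pics/w5.png

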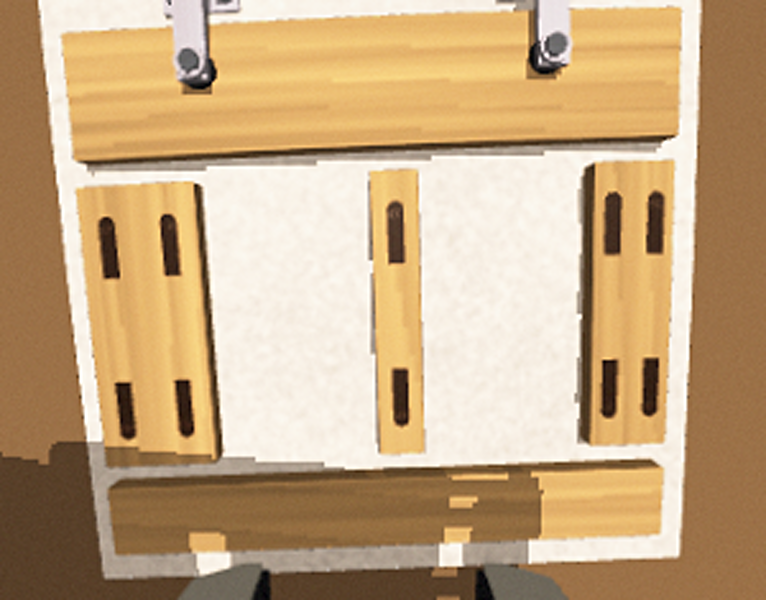

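The layout looks right. The narrow rail's mask was a false one (part of the shadowed stile), so I'll re-measure it from a shifted view before handing in.

Run:
```python
from h import *
for dx in(-.02,.03):
    bot.move_to([.56+dx,-.085,.31],[180,0,90])
    Q={l:wlook(l,g,.018) for l,g in dict(wide_rail=(.463,-.024,1.608),medium_rail=(.671,-.014,1.608),narrow_rail=(.571,-.018,1.608)).items()}
    f=lambda l:local(Q[l],[.5602,.0769,.0375])
    w,m,n=[f(l+"_rail") for l in("wide","medium","narrow")]
    print(n.round(1),"openings",round(n[0]-10-w[0]-25,1),round(m[0]-17-n[0]-10,1))
print(bot.state()["time"])
```

```text
wide_rail wrist [463.2 -23.5] 92.0 cost 0.032 t 42.5
medium_rail wrist [671.3 -14.2] 92.2 cost 0.03 t 42.7
narrow_rail wrist [570.9 -18.3] 92.27 cost 0.053 t 43.0
[  7.1 -95.5] openings 72.8 73.5
wide_rail wrist [463.1 -23.6] 92.3 cost 0.029 t 43.5
medium_rail wrist [671.5 -14.1] 92.52 cost 0.033 t 43.8
narrow_rail wrist [570.8 -18. ] 92.3 cost 0.04 t 44.0
[  7.  -95.3] openings 72.8 73.8
44.025
```

The openings agree within 1 mm, the gaps are about 10–11.5 mm and the ends are flush within about 1 mm. Handing in.

```bash
python3 -c "
from plant import bot
print(bot.job_done())"
```

```text
the job is handed in; nothing more can be done
None
```

The face frame is laid out on the board and handed in at about 44 s; by wrist-camera measurement the joint gaps are 10–11.5 mm, the ends are level within about 1 mm and the openings are 72.8 and about 73.6 mm.

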